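# Load the objective changer tray in reverse order

## Robot

A 7-joint arm with a two-finger parallel gripper is mounted at the origin on the work surface. World frame = base frame: x ahead of the robot, y to its left, z up, the work surface at z = 0. Lengths are in m, angles in rad, forces in N, time in s.
With the tool pointing down it reaches from about 0.4 to 0.85 m from the base axis. Payload 10.4 kg.
Tool frame: the origin (TCP) lies at the very end of the fingers, on their centre line; the grasp point (between the pads) lies manip.grasp_offset behind it (manip.grasp_offset is the distance from the TCP to the grasp point, in m); z points along the fingers, x is the direction in which the jaws open and shut, and the axes are right-handed (so a half turn about z gives the same grasp; the last joint's range is limited). The gripper opens to 85 mm and grips with 20 to 120 N. Pads are 22 mm wide; open, the fingers measure 114 mm over their backs; the gripper's body (76 mm by 85 mm) begins 54 mm behind the grasp point. The pads swing forward as they close: fully open they stand 13 mm farther back than shut.
Start: joints at [1.122, 0.332, -0.065, 1.46, 0.022, 1.35, -0.088], TCP at [0.258, -0.569, 0.231] pointing down, gripper open.
Joint ranges: [-2.6, 2.6], [-0.5, 2.12], [-1.47, 1.34], [0.16, 2.42], [-1.27, 4.41], [0.06, 2.06], [-2.6, 2.6]. Speed limits (rad/s): [2.22, 2.22, 2.79, 2.79, 3.14, 3.14, 3.14].

## Interface

Orientations are given as a unit quaternion [x, y, z, w].
In Python, from workcell import manip gives the robot as it stands.
- The arm moves only by the shell command python3 -m crank 'ROWS' [FORCE]. ROWS is JSON, a list that holds one entry, the list of rows, each a list of 7 numbers: the shift along the world's x, y, z in units of 60 mm (1.0 is 60 mm), then the turn, a rotation vector about the world's x, y, z in units of 5 degrees (1.0 is 5 degrees), then the finger opening in mm, from 0 to 85.4. A call has 1 to 8 rows; each row shifts and turns the commanded pose from where the row before left it; what a row does not reach is not made up. A row lasts 1/8 s, in which the tool goes at most 62.5 mm and 10.7 degrees, less where a joint would pass 70% of its speed; a pose out of reach is approached as far as the arm can. A call is refused whole if a number of a shift passes 1 or a number of a turn 1, either way. A call with a gripper value outside its range is refused whole. The fingers move at their own pace and stop on an object; FORCE is the grip in N (left out, the last holds). Time passes only in rows, so rows that do not move let the fingers close. It gives the time, the measured TCP pose, the force and the opening at its end, in the units of the state.
- manip.get_obs(): the state, without advancing time (a new reading comes with each control period).
- manip.camera(name): name is "side" or "top" or "wrist"; returns (picture, depth): 480x640x3 uint8, blue, green, red; 480x640 float32, m along the optical axis (not along the pixel's ray), 0 where there is no reading.
- manip.get_calibration(name): a dict with "fx", "fy", "cx", "cy" (pixels), "rvec" (rotation vector, rad) and "tvec" (3), from world to camera coordinates, as OpenCV has them; the wrist camera has in their place "T_tool_cam" (4x4, takes a point from camera to tool coordinates, whose origin is the TCP and whose axes are the tool frame's). Camera axes: x right, y down, z forward; pixel columns grow to the right and rows downward; lengths in m; the calibration is good to about 2 mm. A picture is of the moment at which its call begins: read the wrist's pose just before it. get_calibration takes no time and is no camera call.
- manip.hand_in(): hands the job in, once; it reports no verdict.
The state is a dict: "clock": time; "joint_pos": joint angles; "joint_velocities": joint speeds; "tau": joint torques, N m; "position": TCP position; "ee_rot": TCP orientation; "ft_force": force on the tool from outside, world axes, zero at the start; "torque": the same for the moment, N m; "grip_width": opening from 0.0 (shut) to 1.0 (fully open).
Only numpy, scipy, OpenCV 4.12 (cv2) and the standard library are available. Lean on these libraries where they do the work, as an engineer would, in place of code of your own. Each camera call takes 0.05 s, during which the arm holds its last target.

## Task

Move the four microscope objectives from the storage rack into the grey changer tray in reverse order, because the changer feeds from the other end: the objective nearest the storage rack's white end block goes into the recess farthest from the tray's white end block, the next one beside it, and so on, so that the one farthest from the rack's white end finishes right beside the tray's white end. Keep them upright, lower each one gently to the floor of its recess rather than dropping it, and leave the bottle, the slide box and the dish where they are.

Things in the scene. Friction and masses are not known exactly. Their poses are not given: they have to be found in the camera images.
- red_objective (a point): microscope objective with a red ring and red shoulder: upright steel barrel 32 mm in diameter and 48 mm high, then a red shoulder narrowing upward and a dark nose 16 mm wide, 70 mm tall in all, 160 g (+-20 %). The point is its centre, on the axis 35 mm above its flat underside; z up, heading meaningless. It starts standing in the red seat of the storage rack. Grip it on the barrel.
- yellow_objective (a point): microscope objective with a yellow ring and yellow shoulder: upright steel barrel 32 mm in diameter and 48 mm high, then a yellow shoulder narrowing upward and a dark nose 16 mm wide, 70 mm tall in all, 160 g (+-20 %). The point is its centre, on the axis 35 mm above its flat underside; z up, heading meaningless. It starts standing in the yellow seat of the storage rack. Grip it on the barrel.
- green_objective (a point): microscope objective with a green ring and green shoulder: upright steel barrel 32 mm in diameter and 48 mm high, then a green shoulder narrowing upward and a dark nose 16 mm wide, 70 mm tall in all, 160 g (+-20 %). The point is its centre, on the axis 35 mm above its flat underside; z up, heading meaningless. It starts standing in the green seat of the storage rack. Grip it on the barrel.
- blue_objective (a point): microscope objective with a blue ring and blue shoulder: upright steel barrel 32 mm in diameter and 48 mm high, then a blue shoulder narrowing upward and a dark nose 16 mm wide, 70 mm tall in all, 160 g (+-20 %). The point is its centre, on the axis 35 mm above its flat underside; z up, heading meaningless. It starts standing in the blue seat of the storage rack. Grip it on the barrel.
- seat_red: fixed red square seat of the storage rack, 58 x 58 mm, where the red objective stands at the start. Four such seats stand in a row, 66 mm apart centre to centre, in a different order each time. Origin: centre of its underside, 6 mm above the desk; recess floor 6 mm and top edge 14 mm above the origin; round recess 47 mm wide, 8 mm deep. Its y axis runs along the row.
- seat_yellow: fixed yellow square seat of the storage rack, 58 x 58 mm, where the yellow objective stands at the start. Four such seats stand in a row, 66 mm apart centre to centre, in a different order each time. Origin: centre of its underside, 6 mm above the desk; recess floor 6 mm and top edge 14 mm above the origin; round recess 47 mm wide, 8 mm deep. Its y axis runs along the row.
- seat_green: fixed green square seat of the storage rack, 58 x 58 mm, where the green objective stands at the start. Four such seats stand in a row, 66 mm apart centre to centre, in a different order each time. Origin: centre of its underside, 6 mm above the desk; recess floor 6 mm and top edge 14 mm above the origin; round recess 47 mm wide, 8 mm deep. Its y axis runs along the row.
- seat_blue: fixed blue square seat of the storage rack, 58 x 58 mm, where the blue objective stands at the start. Four such seats stand in a row, 66 mm apart centre to centre, in a different order each time. Origin: centre of its underside, 6 mm above the desk; recess floor 6 mm and top edge 14 mm above the origin; round recess 47 mm wide, 8 mm deep. Its y axis runs along the row.
- rack_white_end: white end block of the storage rack (58 x 20 x 26 mm, fixed), 46 mm beyond the centre of the last seat, in line with the row; it may be at either end (a black block stands at the other). Origin: centre of its underside.
- tray: fixed changer tray: grey bar on a dark plate, 72 x 320 mm, with four empty round recesses along its y axis at y = -99, -33, 33, 99 mm (x = 0), each 47 mm wide, 8 mm deep, floor 12 mm and rim 20 mm above the desk. White end block (32 mm high) at y = +145 mm, black one at y = -145 mm. Origin: centre of underside, on the desk. Tray or rack may be the nearer to the robot; both lie roughly crosswise.
- oil_bottle: bystander, loose: small amber bottle with red cap, 42 mm in diameter, 75 mm tall; origin at the centre of its underside. Leave it alone.
- slide_box: bystander, loose: white flat slide box 85 x 100 x 30 mm with a grey seam; origin at the centre of its underside. Leave it alone.
- dish: bystander, loose: white round lidded dish with a grey disc on its lid, 63 mm in diameter, 15 mm high; origin at the centre of its underside. Leave it alone.
Things that resemble listed ones, but are neither listed nor needed, are in the scene too. Leave any purple look-alike of the part that bears red_objective alone.

How it is judged:
By the outcome, as a careful person would: the job done as asked, in the order asked, and still so for the second after the job is handed in, with the robot touching nothing.
It also fails if it takes over 104 s, if anything falls off the work surface, if the arm or the gripper's body presses on something with over 40 N, if the wrist force passes 120 N, or if a joint passes its speed limit or range.

## Working session

There is one attempt and no reset: what is moved stays moved. The work goes in short steps, Python scripts to look and compute and a shell command to move; the robot and the scene stay as the last step left them, time stands still between calls to the robot, and variables do not carry over. Pictures are saved under pics/ and viewed, and the job is handed in when it is done.

```bash
mkdir -p pics; ls
cat > h.py <<'E'
import numpy as np, cv2
from scipy.spatial.transform import Rotation as R
from workcell import manip
def K(c): return np.array([[c['fx'],0,c['cx']],[0,c['fy'],c['cy']],[0,0,1.]])
def ext(name,obs=None):
    c=manip.get_calibration(name)
    if name=='wrist':
        T=np.eye(4);T[:3,:3]=R.from_quat(obs['ee_rot']).as_matrix();T[:3,3]=obs['position']
        return K(c),T@np.array(c['T_tool_cam'])
    T=np.eye(4);T[:3,:3]=R.from_rotvec(np.ravel(c['rvec'])).as_matrix();T[:3,3]=np.ravel(c['tvec'])
    return K(c),np.linalg.inv(T)
def shot(name,fn):
    o=manip.get_obs(); p,d=manip.camera(name); k,T=ext(name,o)
    cv2.imwrite(f'pics/{fn}.png',p); np.savez(f'pics/{fn}.npz',p=p,d=d,k=k,T=T); return p,d,k,T
def cloud(d,k,T):
    v,u=np.mgrid[0:480,0:640]; x=(u-k[0,2])/k[0,0]*d; y=(v-k[1,2])/k[1,1]*d
    P=np.stack([x,y,d],-1)@T[:3,:3].T+T[:3,3]; P[d<=0]=np.nan; return P
E
python3 - <<'E'
from h import *
o=manip.get_obs(); print(o, manip.grasp_offset)
for n in ['top','side']:
    p,d,k,T=shot(n,n+'0'); print(n,k.tolist(),T.round(3).tolist())
E
```

```text
pics
{'clock': 0.0, 'joint_pos': array([ 1.1223888 ,  0.33285439, -0.06468323,  1.46096721,  0.02159209,
        1.34988431, -0.08850491]), 'joint_velocities': array([-3.57752536e-04, -1.49633891e-03,  2.48011940e-03, -9.50558881e-05,
        2.14058119e-04, -9.94973512e-04,  8.69217901e-04]), 'tau': array([ 4.13736634e-04, -6.25432920e+01,  4.97030094e-02, -3.91605628e+01,
        1.63050089e-02,  9.85386840e-03, -1.99942249e-06]), 'position': array([ 0.25799059, -0.56884874,  0.23051444]), 'ee_rot': array([ 8.40551824e-01, -5.41730679e-01, -6.12880570e-04, -3.56651001e-04]), 'ft_force': array([ 0.63681813, -0.63549567, -0.91279551]), 'torque': array([-0.0160371 ,  0.00158851,  0.02679273]), 'grip_width': 0.9997147103808895} 0.0187
top [[578.7889377320668, 0.0, 321.648809344367], [0.0, 578.7889377320668, 238.99054947038852], [0.0, 0.0, 1.0]] [[0.074, -0.975, 0.208, 0.187], [-0.997, -0.073, 0.014, -0.025], [0.002, -0.209, -0.978, 1.534], [0.0, 0.0, 0.0, 1.0]]
side [[563.8455194975259, 0.0, 316.95272738167836], [0.0, 563.8455194975259, 244.4100726238515], [0.0, 0.0, 1.0]] [[-0.695, -0.553, 0.46, 0.024], [-0.719, 0.534, -0.444, 0.466], [-0.0, -0.639, -0.769, 0.904], [0.0, 0.0, 0.0, 1.0]]
```

View pics/top0.png

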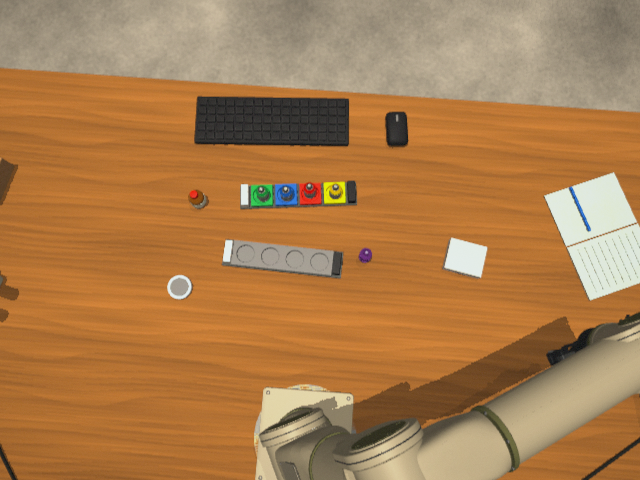

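View pics/side0.png

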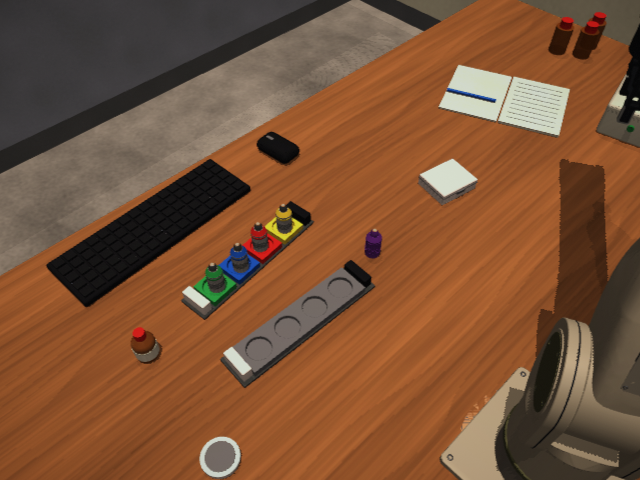

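The top view shows the rack row at y≈194 px: white block (245,195), then green (261), blue (286), red (310), yellow (335), black block (351). The tray below it has its white block at (228,251) and black at (337,263). The purple look-alike stands at (365,255). I'll enlarge both rows to confirm, then measure.

Run:
```python
from h import *
t=np.load('pics/top0.npz'); p=t['p']; cv2.imwrite('pics/topcrop.png',cv2.resize(p[165:290,185:385],None,fx=4,fy=4,interpolation=cv2.INTER_CUBIC))
def comps(n,roi):
    z=np.load(f'pics/{n}.npz'); p=z['p'];P=cloud(z['d'],z['k'],z['T'])
    hsv=cv2.cvtColor(p,cv2.COLOR_BGR2HSV)
    r=np.zeros((480,640),bool); r[roi[1]:roi[3],roi[0]:roi[2]]=1
    H,S,V=[hsv[...,i].astype(int) for i in range(3)]
    zz=P[...,2]
    for nm,m in dict(red=((H<5)|(H>175)),yellow=(abs(H-27)<5),green=(abs(H-65)<15),blue=(abs(H-110)<12)).items():
        m=m&(S>170)&(V>60)&r
        q=P[m&(zz>.012)&(zz<.028)]   # seat top
        if len(q)<10: print(n,nm,'few'); continue
        rect=cv2.minAreaRect((q[:,:2]*1000).astype(np.float32))
        print(n,nm,len(q),'rect c',np.round(rect[0],1),np.round(rect[1],1),round(rect[2],1),'z',np.median(q[:,2]).round(4), 'mid',((q.max(0)+q.min(0))/2).round(4))
    w=(S<60)&(V>170)&r&(zz>.01)
    nc,l,s,c=cv2.connectedComponentsWithStats(w.astype(np.uint8))
    for i in range(1,nc):
        if s[i,4]>25:
            q=P[l==i]; print(n,'white',c[i].round(),s[i,4],np.nanmedian(q,0).round(4))
    g=(S<70)&(V>70)&(V<170)&r&(zz>.014)&(zz<.026)
    nc,l,s,c=cv2.connectedComponentsWithStats(g.astype(np.uint8))
    for i in range(1,nc):
        if s[i,4]>200:
            q=P[l==i]; print(n,'grey',c[i].round(),s[i,4],np.nanmedian(q,0).round(4),cv2.minAreaRect((q[:,:2]*1000).astype(np.float32)))
comps('top0',(215,170,385,285)); comps('side0',(175,195,380,390))
```

```text
top0 red 225 rect c [634.4  38. ] [57.2 57.2] 5.8 z 0.0195 mid [0.6344 0.0386 0.0199]
top0 yellow 250 rect c [642.7 -27.7] [61.1 57.5] 7.0 z 0.02 mid [ 0.641  -0.0277  0.0198]
top0 green 208 rect c [620.  168.6] [58.  57.4] 5.8 z 0.0195 mid [0.6202 0.1679 0.02  ]
top0 blue 216 rect c [626.5 102.1] [56.  55.1] 5.3 z 0.0195 mid [0.6259 0.1022 0.02  ]
top0 white [244. 194.] 145 [0.6149 0.2137 0.0326]
top0 white [227. 250.] 157 [0.4576 0.2423 0.0325]
top0 grey [281. 258.] 1669 [0.4513 0.0968 0.0196] ((452.66998291015625, 99.0494155883789), (272.32916259765625, 67.57975769042969), 87.54727172851562)
side0 red 361 rect c [632.4  34.2] [62.4 66.9] 5.8 z 0.0182 mid [0.6304 0.0355 0.0185]
side0 yellow 278 rect c [640.1 -30.8] [59.6 66.1] 4.8 z 0.0191 mid [ 0.639  -0.0303  0.0197]
side0 green 320 rect c [617.4 168. ] [59.7 58.8] 5.7 z 0.0192 mid [0.6152 0.1683 0.0183]
side0 blue 333 rect c [623.6 102.9] [58.6 59.7] 5.6 z 0.0187 mid [0.6224 0.1025 0.0187]
side0 white [195. 297.] 253 [0.6118 0.2139 0.0317]
side0 white [237. 360.] 330 [0.4545 0.2415 0.0319]
side0 grey [296. 321.] 2742 [0.4464 0.1054 0.0197] ((450.2882080078125, 106.55445861816406), (292.4622497558594, 68.29741668701172), 87.7502670288086)
```

View pics/topcrop.png

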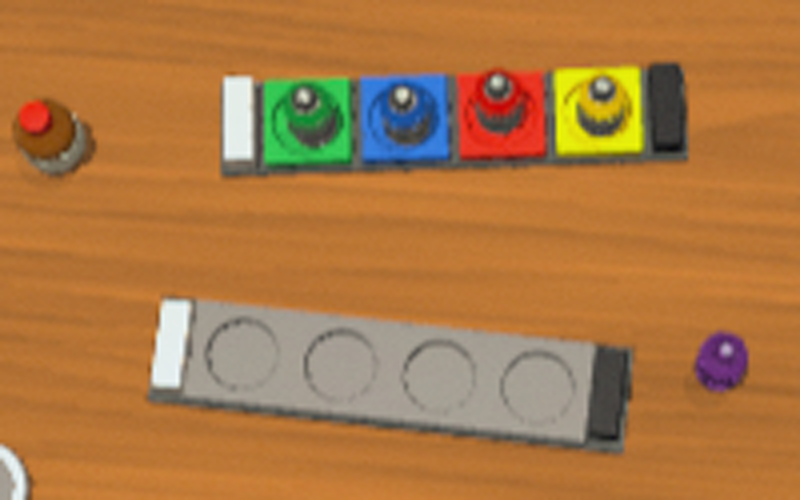

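The crop confirms the order from white to black: green, blue, red, yellow. The tray's white end is on the left (+y). So green goes to y=-99, blue to -33, red to +33 and yellow to +99. I'll move over the work area for a closer wrist view.

```bash
python3 -m crank '[[[0.32,0.77,0.08,0,0,1,85],[0.32,0.77,0.08,0,0,1,85],[0.32,0.77,0.08,0,0,1,85],[0.32,0.77,0.08,0,0,1,85],[0.32,0.77,0.08,0,0,1,85],[0.32,0.77,0.08,0,0,1,85],[0.32,0.77,0.08,0,0,1,85]]]' 40
```

```text
clock: 0.98
position: [0.3928, -0.2442, 0.2649]
ee_rot: [0.965, -0.262, -0.0, 0.0]
ft_force: [1.0, 0.6, 0.0]
grip_width: 0.991
```

```bash
python3 -m crank '[[[0.32,0.77,0.08,0,0,1,85],[0.32,0.77,0.08,0,0,1,85],[0.32,0.77,0.08,0,0,1,85],[0.32,0.77,0.08,0,0,1,85],[0.32,0.77,0.08,0,0,1,85],[0.32,0.77,0.08,0,0,1,85],[0.32,0.77,0.08,0,0,1,85],[0,0,0,0,0,0.4,85]]]' 40; python3 -c "
from workcell import manip
print(manip.get_calibration('wrist'))
from h import *
shot('wrist','w0')"
```

```text
clock: 1.98
position: [0.5271, 0.0819, 0.2984]
ee_rot: [0.998, 0.06, -0.0, -0.001]
ft_force: [-0.0, -0.8, -1.0]
grip_width: 0.996
{'fx': 430.28902885109056, 'fy': 430.28902885109056, 'cx': 318.17494552545924, 'cy': 243.88499753433564, 'T_tool_cam': array([[ 9.99999803e-01,  5.68489145e-04, -2.64396701e-04,
        -1.32171155e-03],
       [-4.51071665e-04,  9.45244176e-01,  3.26363668e-01,
        -8.49431317e-02],
       [ 4.35453644e-04, -3.26363484e-01,  9.45244247e-01,
        -1.42652998e-01],
       [ 0.00000000e+00,  0.00000000e+00,  0.00000000e+00,
         1.00000000e+00]])}
```

View pics/w0.png

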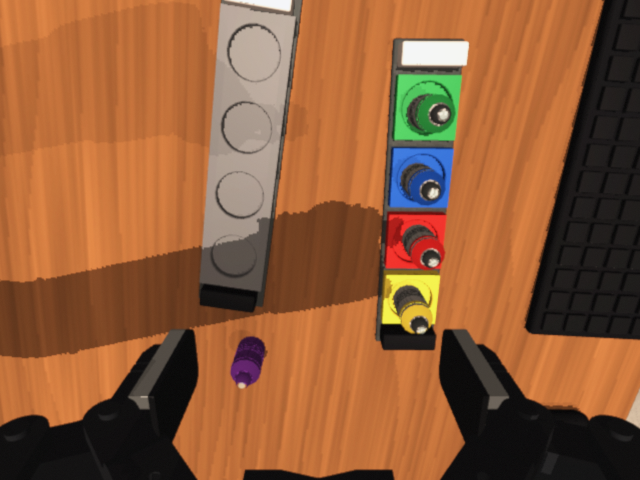

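The wrist view shows everything except the bottle and the dish: recesses at (253,52), (246,127), (239,194), (233,254) px, and noses at (440,114), (431,190), (431,257), (420,324).

```bash
cat > meas.py <<'E'
from h import *
import sys
def load(fn):
    z=np.load(f'pics/{fn}.npz'); return z['p'],cloud(z['d'],z['k'],z['T'])
def axis_fit(P,c,r=.03):
    """axis xy from nose (top disc) and from barrel surface circle fit (R=16mm)"""
    D=np.hypot(P[...,0]-c[0],P[...,1]-c[1]); z=P[...,2]; ok=D<r
    zt=np.nanpercentile(z[ok&(z>.05)],98)
    n=P[ok&(z>zt-.004)]; nose=(n[:,:2].max(0)+n[:,:2].min(0))/2
    b=P[ok&(z>zt-.058)&(z<zt-.026)][:,:2]
    from scipy.optimize import least_squares
    f=least_squares(lambda q:np.hypot(*(b-q).T)-.016,nose,loss='soft_l1',f_scale=.001)
    return zt,nose,len(n),f.x,len(b)
E
python3 - <<'E'
from meas import *
from scipy.optimize import least_squares
p,P=load('w0'); z=P[...,2]
print('desk z',np.nanmedian(z[150:190,330:370]))
hsv=cv2.cvtColor(p,cv2.COLOR_BGR2HSV); H,S,V=[hsv[...,i].astype(int) for i in range(3)]
for nm,c,hm in [('green',(.619,.168),abs(H-65)<15),('blue',(.625,.102),abs(H-110)<12),('red',(.632,.037),(H<5)|(H>175)),('yellow',(.640,-.028),abs(H-27)<5)]:
    q=P[hm&(S>170)&(abs(z-.020)<.004)&(np.hypot(P[...,0]-c[0],P[...,1]-c[1])<.05)]
    r=cv2.minAreaRect((q[:,:2]*1000).astype(np.float32))
    print(nm,'seat',np.round(r[0],1),np.round(r[1],1),round(r[2],1),np.median(q[:,2]).round(4),'obj',[np.round(a,4) for a in axis_fit(P,c,.035)])
# tray
for nm,uv in [('y99',(253,52)),('y33',(246,127)),('y-33',(239,194)),('y-99',(233,254))]:
    m=np.zeros((480,640),bool); m[uv[1]-34:uv[1]+34,uv[0]-36:uv[0]+36]=1
    a=P[m]; fl=a[(a[:,2]<.0155)&(a[:,2]>.008)]
    c0=np.median(fl,0)[:2]; fl=fl[np.hypot(*(fl[:,:2]-c0).T)<.03]
    (cx,cy),rr=cv2.minEnclosingCircle((fl[:,:2]*1000).astype(np.float32))
    ri=a[(a[:,2]>.018)&(a[:,2]<.023)]; 
    d=np.hypot(*(ri[:,:2]-c0).T); 
    print(nm,'centre',cx,cy,'r',rr,'floorz',np.median(fl[:,2]).round(4),'rim z',np.median(ri[:,2]).round(4),'mid',((fl.max(0)+fl.min(0))/2).round(4),P[uv[1],uv[0]].round(4))
E
```

```text
desk z -0.00012343607720655125
green seat [624.1 165.9] [47.1 19.6] 72.2 0.0179 obj [np.float64(0.0826), array([0.6164, 0.1645]), np.int64(154), array([0.6165, 0.1645]), np.int64(281)]
blue seat [624.3 102.6] [57.4 58. ] 6.8 0.0198 obj [np.float64(0.3698), array([0.5921, 0.103 ]), np.int64(251), array([0.5921, 0.103 ]), np.int64(0)]
red seat [632.1  37.2] [58.3 58.6] 6.3 0.0197 obj [np.float64(0.0825), array([0.6346, 0.0394]), np.int64(118), array([0.6349, 0.0389]), np.int64(396)]
yellow seat [639.5 -28.1] [58.6 58.8] 5.6 0.0198 obj [np.float64(0.0825), array([ 0.6375, -0.0285]), np.int64(105), array([ 0.6379, -0.0299]), np.int64(455)]
y99 centre 453.06610107421875 196.17984008789062 r 23.454809188842773 floorz 0.012 rim z 0.02 mid [0.4529 0.196  0.0123] [0.4516 0.1968 0.012 ]
y33 centre 450.63470458984375 129.8497314453125 r 23.450223922729492 floorz 0.012 rim z 0.02 mid [0.4504 0.1298 0.0123] [0.4494 0.1296 0.0105]
y-33 centre 448.0516052246094 63.06672286987305 r 23.449234008789062 floorz 0.012 rim z 0.0199 mid [0.4477 0.0632 0.0124] [0.447  0.0633 0.0124]
y-99 centre 445.5396728515625 -3.104914903640747 r 23.406631469726562 floorz 0.012 rim z 0.0199 mid [ 0.4455 -0.003   0.0124] [ 0.4443 -0.0029  0.0108]
```

Run:
```python
from meas import *
p,P=load('w0'); P[P[...,2]>.095]=np.nan
for nm,c in [('green',(.617,.166)),('blue',(.625,.102)),('red',(.632,.037)),('yellow',(.640,-.028))]:
    print(nm,[np.round(a,4) for a in axis_fit(P,c,.035)])
o=manip.get_obs(); print(o['position'])
```

```text
green [np.float64(0.0826), array([0.6164, 0.1645]), np.int64(154), array([0.6165, 0.1645]), np.int64(281)]
blue [np.float64(0.0826), array([0.6218, 0.1012]), np.int64(123), array([0.6218, 0.101 ]), np.int64(318)]
red [np.float64(0.0825), array([0.6346, 0.0394]), np.int64(118), array([0.6349, 0.0389]), np.int64(396)]
yellow [np.float64(0.0825), array([ 0.6375, -0.0285]), np.int64(105), array([ 0.6379, -0.0299]), np.int64(455)]
[0.52688194 0.07931996 0.29812617]
```

```bash
python3 -m crank '[[[0.373,0.355,-0.74,0,0,0,70],[0.373,0.355,-0.74,0,0,0,70],[0.373,0.355,-0.74,0,0,0,70],[0.373,0.355,-0.74,0,0,0,70],[0,0,0,0,0,0,70],[0,0,0,0,0,0,70]]]' 40; python3 -c "
from workcell import manip
print(manip.get_obs()['position'])"
```

```text
clock: 2.78
position: [0.6167, 0.1615, 0.1218]
ee_rot: [0.998, 0.055, 0.0, 0.0]
ft_force: [-0.2, -0.1, 0.2]
grip_width: 0.818
[0.61671315 0.16148891 0.12179912]
```

```bash
python3 -m crank '[[[0,0.05,-0.4,0,0,0,70],[0,0,-0.4,0,0,0,70],[0,0,-0.4,0,0,0,70],[0,0,-0.37,0,0,0,70],[0,0,0,0,0,0,70]]]' 40
python3 - <<'E'
from h import *
print(manip.get_obs()['position']); shot('side','s1'); p=cv2.imread('pics/s1.png'); cv2.imwrite('pics/s1c.png',cv2.resize(p[170:400,150:400],None,fx=2.4,fy=2.4))
E
```

```text
clock: 3.4
position: [0.6161, 0.1646, 0.0263]
ee_rot: [0.998, 0.055, -0.001, 0.0]
ft_force: [0.4, -0.4, -0.3]
grip_width: 0.816
[0.61605404 0.16461468 0.02627793]
```

View pics/s1c.png

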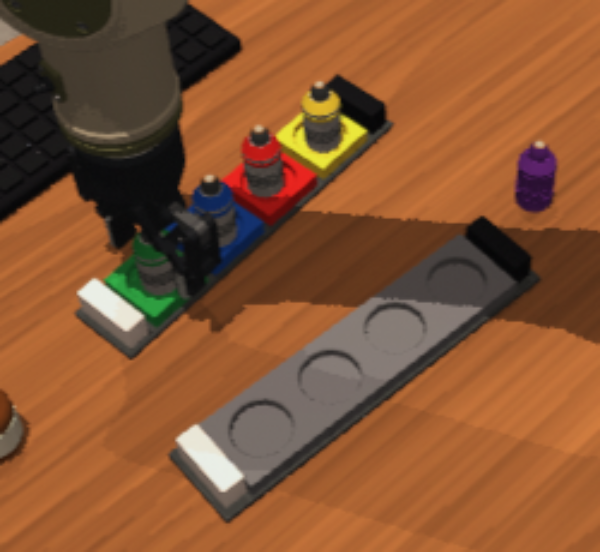

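The open fingers straddle the green barrel at crop px (155,265), clear of the blue one. I'll close now and lift.

```bash
python3 -m crank '[[[0,0,0,0,0,0,25],[0,0,0,0,0,0,25],[0,0,0,0,0,0,25],[0,0,0,0,0,0,25],[0,0,0,0,0,0,25]]]' 45; python3 -c "
from workcell import manip
print(manip.get_obs()['position'])"
```

```text
clock: 4.08
position: [0.6171, 0.166, 0.0279]
ee_rot: [0.998, 0.056, 0.001, -0.0]
ft_force: [-2.1, -1.0, 6.5]
grip_width: 0.358
[0.61711868 0.16602009 0.02789368]
```

```bash
python3 -m crank '[[[0,0,0.2,0,0,0,25],[0,0,0.4,0,0,0,25],[0,0,0.45,0,0,0,25],[0,0,0.45,0,0,0,25],[0,0,0,0,0,0,25]]]' 45; python3 -c "
from workcell import manip
print(manip.get_obs()['position'])"
```

```text
clock: 4.7
position: [0.6176, 0.1664, 0.1193]
ee_rot: [0.998, 0.056, 0.002, -0.0]
ft_force: [0.7, 0.2, -2.1]
grip_width: 0.364
[0.61764375 0.16642855 0.11934579]
```

```bash
python3 -m crank '[[[-0.3,-0.3,0,0,0,0,25],[-0.52,-0.51,0,0,0,0,25],[-0.52,-0.51,0,0,0,0,25],[-0.52,-0.51,0,0,0,0,25],[-0.52,-0.51,0,0,0,0,25],[-0.49,-0.48,0,0,0,0,25],[0,0,0,0,0,0,25],[0,0,0,0,0,0,25]]]' 45
python3 - <<'E'
from h import *
from meas import axis_fit
print(manip.get_obs()['position']); p,d,k,T=shot('side','s2'); cv2.imwrite('pics/s2c.png',cv2.resize(p[150:400,200:450],None,fx=2.4,fy=2.4))
shot('wrist','w2')
E
```

```text
clock: 5.7
position: [0.4444, -0.0032, 0.1166]
ee_rot: [0.998, 0.056, 0.0, -0.0]
ft_force: [0.2, 0.5, -1.8]
grip_width: 0.361
[ 0.44437338 -0.0032385   0.11656678]
```

View pics/s2c.png

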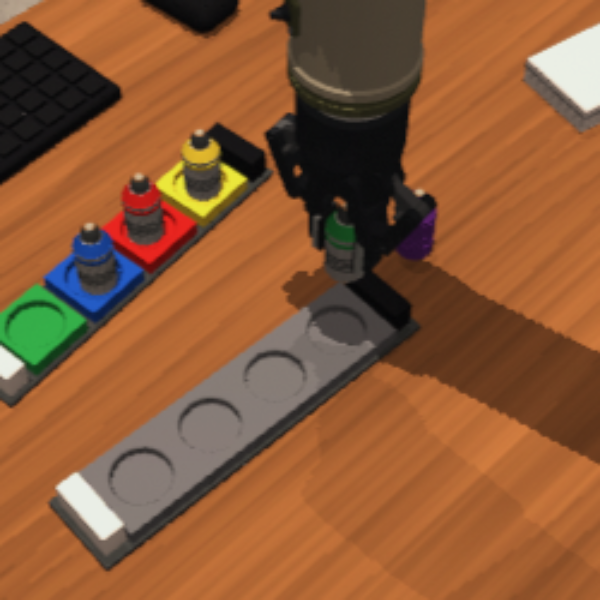

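View pics/w2.png

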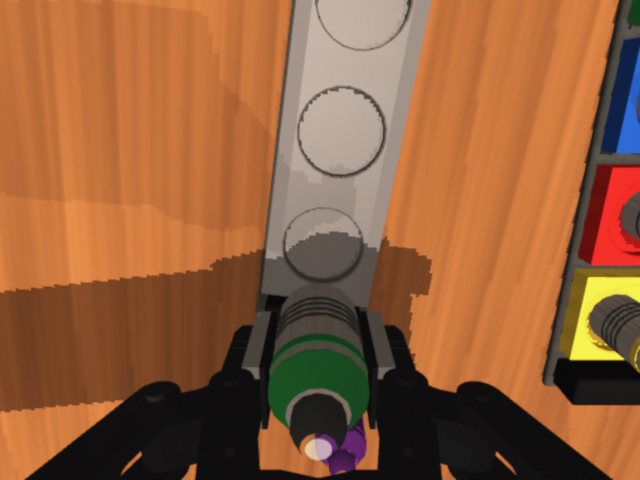

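```bash
python3 - <<'E'
from h import *
z=np.load('pics/w2.npz'); P=cloud(z['d'],z['k'],z['T']); zz=P[...,2]
m=np.zeros((480,640),bool); m[280:465,270:368]=1
q=P[m&(zz>.09)&(zz<.21)]
from scipy.optimize import least_squares
nz=q[q[:,2]>.1695]; print('nose',((nz.max(0)+nz.min(0))/2).round(4),len(nz), np.percentile(q[:,2],[1,99]))
b=q[(q[:,2]<.148)][:,:2]; print('barrel',least_squares(lambda c:np.hypot(*(b-c).T)-.016,[.4455,-.003],loss='soft_l1',f_scale=.001).x,len(b))
print(manip.get_obs()['position'])
E
python3 -m crank '[[[0.01,0,-0.5,0,0,0,25],[0,0,-0.4,0,0,0,25],[0,0,-0.3,0,0,0,25],[0,0,-0.15,0,0,0,25],[0,0,0,0,0,0,25]]]' 45; python3 -c "
from workcell import manip
print(manip.get_obs()['position'])"
```

```text
nose [ 0.4434 -0.0028  0.1711] 800 [0.10350136 0.17142544]
barrel [ 0.44351748 -0.00454063] 5889
[ 0.44472678 -0.00252431  0.1166094 ]
clock: 6.42
position: [0.4449, -0.0031, 0.0355]
ee_rot: [0.998, 0.056, -0.0, -0.0]
ft_force: [-0.4, 0.1, -1.5]
grip_width: 0.358
[ 0.44485995 -0.00305891  0.03549767]
```

```bash
python3 -m crank '[[[0,0,-0.05,0,0,0,25],[0,0,-0.04,0,0,0,25],[0,0,-0.025,0,0,0,25],[0,0,-0.015,0,0,0,25],[0,0,0,0,0,0,25]]]' 45; python3 -c "
from workcell import manip
print(manip.get_obs()['position'])"
```

```text
clock: 7.05
position: [0.4449, -0.0034, 0.0279]
ee_rot: [0.998, 0.056, 0.0, -0.0]
ft_force: [0.3, 0.6, -1.2]
grip_width: 0.363
[ 0.44489006 -0.00341033  0.02794882]
```

```bash
python3 -m crank '[[[0,0,-0.015,0,0,0,25],[0,0,0,0,0,0,25]]]' 45; python3 -m crank '[[[0,0,-0.01,0,0,0,25],[0,0,0,0,0,0,25]]]' 45
```

```text
clock: 7.3
position: [0.445, -0.0034, 0.0277]
ee_rot: [0.998, 0.056, -0.0, 0.0]
ft_force: [-6.4, 0.8, 12.1]
grip_width: 0.362
clock: 7.55
position: [0.4451, -0.0034, 0.0277]
ee_rot: [0.998, 0.056, -0.0, 0.001]
ft_force: [-9.2, -0.0, 23.2]
grip_width: 0.364
```

Contact with the floor shows as +12 N, then +23 N. I'll ease off and open.

```bash
python3 -m crank '[[[0,0,0.02,0,0,0,25],[0,0,0,0,0,0,40],[0,0,0,0,0,0,60],[0,0,0,0,0,0,70],[0,0,0,0,0,0,70]]]' 45;  python3 -m crank '[[[0,0,0.3,0,0,0,70],[0,0,0.4,0,0,0,70],[0,0,0.45,0,0,0,70],[0,0,0.45,0,0,0,70],[0,0,0,0,0,0,70]]]' 45
python3 - <<'E'
from h import *
print(manip.get_obs()['position']); p,d,k,T=shot('side','s3'); cv2.imwrite('pics/s3c.png',cv2.resize(p[150:400,200:450],None,fx=2.4,fy=2.4))
P=cloud(d,k,T); P[P[...,2]>.095]=np.nan
from meas import axis_fit
print([np.round(a,4) for a in axis_fit(P,(.4445,-.003),.035)])
E
```

```text
clock: 8.18
position: [0.4449, -0.0034, 0.0276]
ee_rot: [0.998, 0.056, 0.0, -0.0]
ft_force: [-0.4, 0.1, 0.1]
grip_width: 0.821
clock: 8.8
position: [0.4464, -0.0033, 0.1265]
ee_rot: [0.998, 0.056, 0.002, 0.001]
ft_force: [-0.7, 0.3, -1.2]
grip_width: 0.821
[ 0.44640562 -0.00331133  0.12645355]
[np.float64(0.0828), array([ 0.4444, -0.0044]), np.int64(20), array([ 0.4449, -0.0052]), np.int64(176)]
```

View pics/s3c.png

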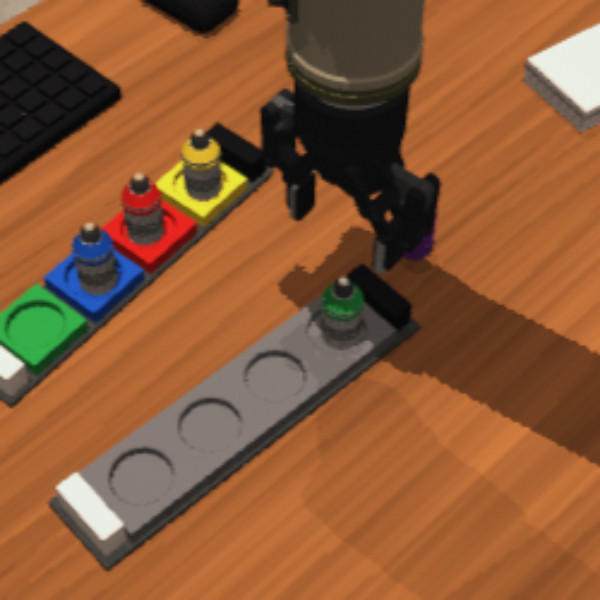

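Green stands upright in the recess beside the tray's black end, with its top at 0.083 m as expected. Blue is next.

```bash
python3 -m crank '[[[0.3,0.18,0,0,0,0,70],[0.53,0.315,0,0,0,0,70],[0.53,0.315,0,0,0,0,70],[0.53,0.315,0,0,0,0,70],[0.53,0.315,0,0,0,0,70],[0.5,0.3,0,0,0,0,70],[0,0,0,0,0,0,70],[0,0,0,0,0,0,70]]]' 45; python3 -c "
from workcell import manip
print(manip.get_obs()['position'])"
```

```text
clock: 9.85
position: [0.6192, 0.1008, 0.1229]
ee_rot: [0.998, 0.056, -0.001, 0.0]
ft_force: [-0.3, -0.3, -0.5]
grip_width: 0.819
[0.61924011 0.1007848  0.12291638]
```

```bash
python3 -m crank '[[[0.04,0,-0.45,0,0,0,70],[0,0,-0.45,0,0,0,70],[0,0,-0.4,0,0,0,70],[0,0,-0.29,0,0,0,70],[0,0,0,0,0,0,70]]]' 45;  python3 -m crank '[[[0,0,0,0,0,0,25],[0,0,0,0,0,0,25],[0,0,0,0,0,0,25],[0,0,0,0,0,0,25],[0,0,0,0,0,0,25]]]' 45; python3 -m crank '[[[0,0,0.2,0,0,0,25],[0,0,0.4,0,0,0,25],[0,0,0.45,0,0,0,25],[0,0,0.45,0,0,0,25],[0,0,0,0,0,0,25]]]' 45; python3 -c "
from workcell import manip
print(manip.get_obs()['position'])"
```

```text
clock: 10.48
position: [0.6215, 0.1003, 0.0273]
ee_rot: [0.998, 0.056, -0.001, 0.0]
ft_force: [0.9, 0.5, 0.8]
grip_width: 0.818
clock: 11.1
position: [0.6232, 0.1012, 0.0295]
ee_rot: [0.998, 0.056, 0.001, 0.0]
ft_force: [-1.9, -1.2, 6.2]
grip_width: 0.359
clock: 11.72
position: [0.6237, 0.1015, 0.1208]
ee_rot: [0.998, 0.056, 0.002, -0.0]
ft_force: [0.5, 0.1, -2.3]
grip_width: 0.362
[0.62365123 0.10145394 0.12078754]
```

```bash
python3 -m crank '[[[-0.3,-0.065,0,0,0,0,25],[-0.53,-0.115,0,0,0,0,25],[-0.53,-0.115,0,0,0,0,25],[-0.53,-0.115,0,0,0,0,25],[-0.53,-0.115,0,0,0,0,25],[-0.49,-0.11,0,0,0,0,25],[0,0,0,0,0,0,25],[0,0,0,0,0,0,25]]]' 45
python3 - <<'E'
from h import *
print(manip.get_obs()['position']); p,d,k,T=shot('wrist','w3')
P=cloud(d,k,T); zz=P[...,2]
m=np.zeros((480,640),bool); m[280:465,270:368]=1
q=P[m&(zz>.09)&(zz<.21)]
nz=q[q[:,2]>np.percentile(q[:,2],99)-.002]; print('nose',((nz.max(0)+nz.min(0))/2).round(4))
E
```

```text
clock: 12.72
position: [0.4482, 0.0628, 0.1181]
ee_rot: [0.998, 0.056, 0.0, 0.0]
ft_force: [-0.7, 0.4, -1.5]
grip_width: 0.362
[0.44819336 0.06277023 0.11809809]
nose [0.4468 0.0637 0.171 ]
```

View pics/w3.png

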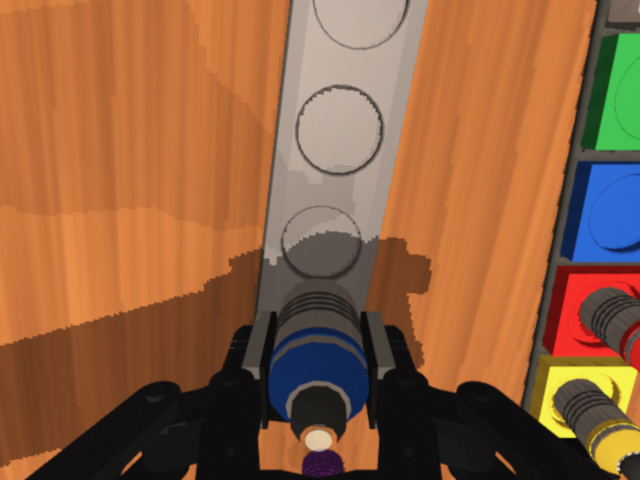

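Blue is held upright above its recess, which shows at (320,240) in front of it because of parallax. Lowering it now.

```bash
python3 -m crank '[[[0,0,-0.5,0,0,0,25],[0,0,-0.4,0,0,0,25],[0,0,-0.3,0,0,0,25],[0,0,-0.15,0,0,0,25],[0,0,-0.05,0,0,0,25],[0,0,-0.04,0,0,0,25],[0,0,0,0,0,0,25]]]' 45; python3 -c "
from workcell import manip
print(manip.get_obs()['position'])"
```

```text
clock: 13.65
position: [0.4482, 0.0629, 0.0322]
ee_rot: [0.998, 0.056, 0.0, 0.0]
ft_force: [-0.1, -0.0, -1.5]
grip_width: 0.36
[0.44822557 0.06286274 0.03220558]
```

```bash
python3 -m crank '[[[0,0,-0.025,0,0,0,25],[0,0,-0.015,0,0,0,25],[0,0,0,0,0,0,25]]]' 45; python3 -m crank '[[[0,0,-0.015,0,0,0,25],[0,0,0,0,0,0,25]]]' 45
```

```text
clock: 14.02
position: [0.4479, 0.0629, 0.0294]
ee_rot: [0.998, 0.056, 0.0, -0.0]
ft_force: [0.5, 0.3, -2.0]
grip_width: 0.359
clock: 14.28
position: [0.448, 0.0629, 0.0293]
ee_rot: [0.998, 0.056, -0.0, 0.0]
ft_force: [-6.3, -1.3, 13.1]
grip_width: 0.361
```

Contact at 13 N. Releasing.

```bash
python3 -m crank '[[[0,0,0.01,0,0,0,25],[0,0,0,0,0,0,40],[0,0,0,0,0,0,60],[0,0,0,0,0,0,70],[0,0,0,0,0,0,70]]]' 45;  python3 -m crank '[[[0,0,0.3,0,0,0,70],[0,0,0.4,0,0,0,70],[0,0,0.45,0,0,0,70],[0,0,0.45,0,0,0,70],[0,0,0,0,0,0,70]]]' 45
python3 - <<'E'
from h import *
print(manip.get_obs()['position']); p,d,k,T=shot('side','s4'); cv2.imwrite('pics/s4c.png',cv2.resize(p[150:400,200:450],None,fx=2.4,fy=2.4))
P=cloud(d,k,T); P[P[...,2]>.095]=np.nan
from meas import axis_fit
for c in [(.448,.063),(.635,.039),(.638,-.029)]: print([np.round(a,4) for a in axis_fit(P,c,.03)])
E
```

```text
clock: 14.9
position: [0.4479, 0.0629, 0.0291]
ee_rot: [0.998, 0.056, 0.0, -0.0]
ft_force: [-0.1, -0.6, 1.0]
grip_width: 0.82
clock: 15.52
position: [0.4493, 0.0632, 0.1279]
ee_rot: [0.998, 0.056, 0.002, 0.0]
ft_force: [0.0, -0.6, 0.1]
grip_width: 0.822
[0.44934528 0.0631891  0.12789787]
[np.float64(0.0821), array([0.4458, 0.0638]), np.int64(32), array([0.4476, 0.0625]), np.int64(166)]
[np.float64(0.0817), array([0.6326, 0.0408]), np.int64(23), array([0.6358, 0.0389]), np.int64(176)]
[np.float64(0.0834), array([ 0.6367, -0.0271]), np.int64(13), array([ 0.6388, -0.0298]), np.int64(16)]
```

View pics/s4c.png

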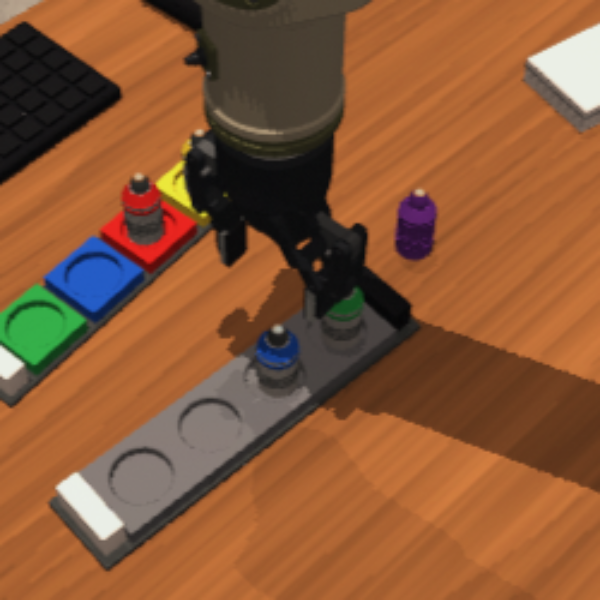

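Blue is upright in the second recess, with green beside it. Next is red at (0.6348, 0.039).

```bash
python3 -m crank '[[[0.3,-0.04,0,0,0,0,70],[0.58,-0.075,0,0,0,0,70],[0.58,-0.075,0,0,0,0,70],[0.58,-0.075,0,0,0,0,70],[0.58,-0.075,0,0,0,0,70],[0.5,-0.06,0,0,0,0,70],[0,0,0,0,0,0,70],[0,0,0,0,0,0,70]]]' 45; python3 -c "
from workcell import manip
print(manip.get_obs()['position'])"
```

```text
clock: 16.58
position: [0.6342, 0.0394, 0.1245]
ee_rot: [0.998, 0.056, -0.001, -0.0]
ft_force: [1.0, 0.1, 0.5]
grip_width: 0.821
[0.6341982  0.03939483 0.12447091]
```

```bash
python3 -m crank '[[[0.01,0,-0.45,0,0,0,70],[0,0,-0.45,0,0,0,70],[0,0,-0.4,0,0,0,70],[0,0,-0.31,0,0,0,70],[0,0,0,0,0,0,70]]]' 45;  python3 -m crank '[[[0,0,0,0,0,0,25],[0,0,0,0,0,0,25],[0,0,0,0,0,0,25],[0,0,0,0,0,0,25],[0,0,0,0,0,0,25]]]' 45; python3 -m crank '[[[0,0,0.2,0,0,0,25],[0,0,0.4,0,0,0,25],[0,0,0.45,0,0,0,25],[0,0,0.45,0,0,0,25],[0,0,0,0,0,0,25]]]' 45; python3 -c "
from workcell import manip
print(manip.get_obs()['position'])"
```

```text
clock: 17.2
position: [0.6345, 0.0388, 0.0274]
ee_rot: [0.998, 0.056, -0.001, 0.0]
ft_force: [-0.8, -0.4, -0.2]
grip_width: 0.821
clock: 17.82
position: [0.6364, 0.039, 0.0298]
ee_rot: [0.998, 0.056, 0.001, 0.0]
ft_force: [-0.7, -0.0, 6.0]
grip_width: 0.362
clock: 18.45
position: [0.637, 0.0392, 0.1212]
ee_rot: [0.998, 0.056, 0.002, 0.0]
ft_force: [0.0, -0.2, -1.9]
grip_width: 0.368
[0.63697473 0.03923877 0.12120702]
```

```bash
python3 -m crank '[[[-0.3,0.15,0,0,0,0,25],[-0.58,0.28,0,0,0,0,25],[-0.58,0.28,0,0,0,0,25],[-0.58,0.28,0,0,0,0,25],[-0.58,0.28,0,0,0,0,25],[-0.48,0.24,0,0,0,0,25],[0,0,0,0,0,0,25],[0,0,0,0,0,0,25]]]' 45
python3 - <<'E'
from h import *
print(manip.get_obs()['position']); p,d,k,T=shot('wrist','w4')
P=cloud(d,k,T); zz=P[...,2]
m=np.zeros((480,640),bool); m[280:465,270:368]=1
q=P[m&(zz>.09)&(zz<.21)]
nz=q[q[:,2]>np.percentile(q[:,2],99)-.002]; print('nose',((nz.max(0)+nz.min(0))/2).round(4))
E
```

```text
clock: 19.45
position: [0.45, 0.1289, 0.1183]
ee_rot: [0.998, 0.056, 0.0, 0.0]
ft_force: [-0.4, 0.6, -1.0]
grip_width: 0.362
[0.45004334 0.12889163 0.11829937]
nose [0.4487 0.1299 0.1708]
```

View pics/w4.png

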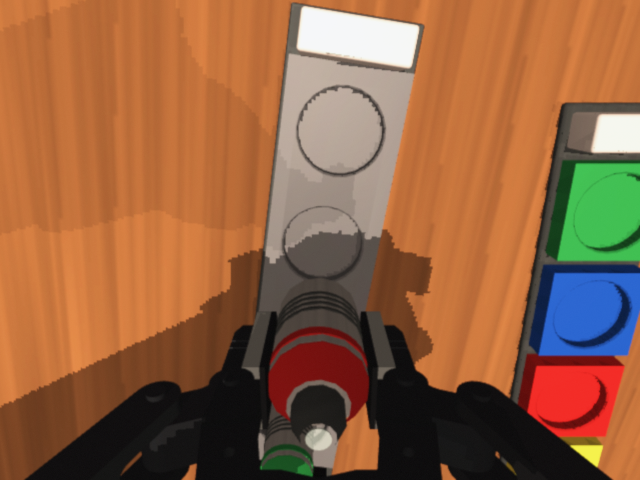

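Red hangs upright over its recess at (322,242), with only the recess at (340,130) left before the white block. Lowering.

```bash
python3 -m crank '[[[0.01,0.01,-0.5,0,0,0,25],[0,0,-0.4,0,0,0,25],[0,0,-0.3,0,0,0,25],[0,0,-0.15,0,0,0,25],[0,0,-0.05,0,0,0,25],[0,0,-0.04,0,0,0,25],[0,0,0,0,0,0,25]]]' 45; python3 -m crank '[[[0,0,-0.025,0,0,0,25],[0,0,-0.01,0,0,0,25],[0,0,0,0,0,0,25]]]' 45; python3 -m crank '[[[0,0,-0.015,0,0,0,25],[0,0,0,0,0,0,25]]]' 45
```

```text
clock: 20.38
position: [0.4506, 0.1301, 0.0325]
ee_rot: [0.998, 0.056, 0.0, 0.0]
ft_force: [-0.3, 0.3, -1.1]
grip_width: 0.358
clock: 20.75
position: [0.4503, 0.1301, 0.0301]
ee_rot: [0.998, 0.056, 0.0, 0.0]
ft_force: [0.7, -0.1, -1.3]
grip_width: 0.355
clock: 21.0
position: [0.4504, 0.1301, 0.0297]
ee_rot: [0.998, 0.056, 0.0, 0.0]
ft_force: [-5.2, -0.9, 9.1]
grip_width: 0.364
```

Contact at 9 N. Releasing.

```bash
python3 -m crank '[[[0,0,0.005,0,0,0,25],[0,0,0,0,0,0,40],[0,0,0,0,0,0,60],[0,0,0,0,0,0,70],[0,0,0,0,0,0,70]]]' 45;  python3 -m crank '[[[0,0,0.3,0,0,0,70],[0,0,0.4,0,0,0,70],[0,0,0.45,0,0,0,70],[0,0,0.45,0,0,0,70],[0,0,0,0,0,0,70]]]' 45
python3 - <<'E'
from h import *
print(manip.get_obs()['position']); p,d,k,T=shot('side','s5'); cv2.imwrite('pics/s5c.png',cv2.resize(p[150:400,200:450],None,fx=2.4,fy=2.4))
P=cloud(d,k,T); P[P[...,2]>.095]=np.nan
from meas import axis_fit
for c in [(.450,.130)]: print([np.round(a,4) for a in axis_fit(P,c,.03)])
E
```

```text
clock: 21.62
position: [0.4503, 0.1301, 0.0294]
ee_rot: [0.998, 0.056, 0.0, -0.0]
ft_force: [0.4, -0.1, -0.3]
grip_width: 0.817
clock: 22.25
position: [0.4517, 0.1306, 0.1282]
ee_rot: [0.998, 0.056, 0.002, 0.0]
ft_force: [0.7, 0.1, -1.0]
grip_width: 0.816
[0.45166578 0.13064171 0.12821739]
[np.float64(0.0823), array([0.4487, 0.1316]), np.int64(26), array([0.4499, 0.1298]), np.int64(170)]
```

View pics/s5c.png

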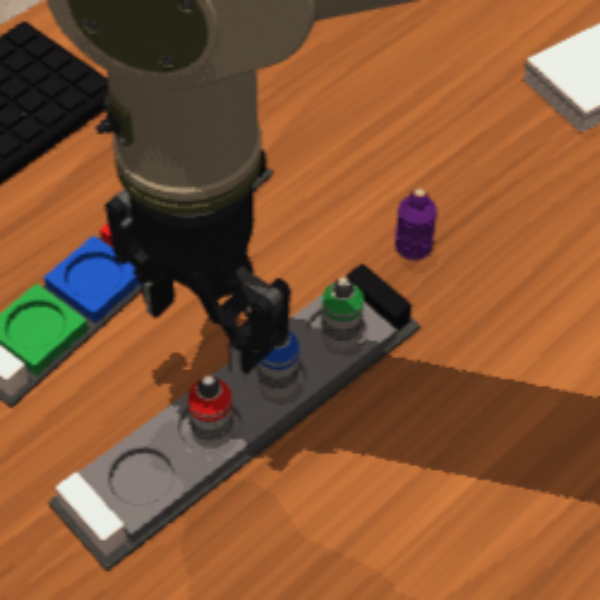

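Red is seated. Next is yellow at (0.638, -0.0295).

```bash
python3 -m crank '[[[0.3,-0.25,0,0,0,0,70],[0.58,-0.5,0,0,0,0,70],[0.58,-0.5,0,0,0,0,70],[0.58,-0.5,0,0,0,0,70],[0.58,-0.5,0,0,0,0,70],[0.505,-0.42,0,0,0,0,70],[0,0,0,0,0,0,70],[0,0,0,0,0,0,70]]]' 45
python3 - <<'E'
from h import *
print(manip.get_obs()['position'])
E
```

```text
clock: 23.3
position: [0.6374, -0.0301, 0.1243]
ee_rot: [0.998, 0.056, -0.001, -0.0]
ft_force: [-0.3, 0.6, -0.1]
grip_width: 0.821
[ 0.63735537 -0.03007495  0.12429049]
```

```bash
python3 -m crank '[[[0,0.01,-0.45,0,0,0,70],[0,0,-0.45,0,0,0,70],[0,0,-0.4,0,0,0,70],[0,0,-0.31,0,0,0,70],[0,0,0,0,0,0,70]]]' 45;  python3 -m crank '[[[0,0,0,0,0,0,25],[0,0,0,0,0,0,25],[0,0,0,0,0,0,25],[0,0,0,0,0,0,25],[0,0,0,0,0,0,25]]]' 45; python3 -m crank '[[[0,0,0.2,0,0,0,25],[0,0,0.4,0,0,0,25],[0,0,0.45,0,0,0,25],[0,0,0.45,0,0,0,25],[0,0,0,0,0,0,25]]]' 45; python3 -c "
from workcell import manip
print(manip.get_obs()['position'])"
```

```text
clock: 23.92
position: [0.6367, -0.0292, 0.0276]
ee_rot: [0.998, 0.056, -0.001, -0.0]
ft_force: [0.4, 0.3, 0.8]
grip_width: 0.819
clock: 24.55
position: [0.6385, -0.0295, 0.0301]
ee_rot: [0.998, 0.056, 0.001, 0.0]
ft_force: [-0.7, 0.2, 5.8]
grip_width: 0.359
clock: 25.18
position: [0.6391, -0.0293, 0.1215]
ee_rot: [0.998, 0.056, 0.002, 0.0]
ft_force: [-0.6, 0.4, -1.1]
grip_width: 0.359
[ 0.63905841 -0.029314    0.12147268]
```

```bash
python3 -m crank '[[[-0.3,0.36,0,0,0,0,25],[-0.48,0.58,0,0,0,0,25],[-0.48,0.58,0,0,0,0,25],[-0.48,0.58,0,0,0,0,25],[-0.48,0.58,0,0,0,0,25],[-0.48,0.58,0,0,0,0,25],[-0.4,0.5,0,0,0,0,25],[0,0,0,0,0,0,25]]]' 45; python3 -m crank '[[[0,0,0,0,0,0,25]]]'
python3 - <<'E'
from h import *
print(manip.get_obs()['position']); p,d,k,T=shot('wrist','w5')
P=cloud(d,k,T); zz=P[...,2]
m=np.zeros((480,640),bool); m[280:465,270:368]=1
q=P[m&(zz>.09)&(zz<.21)]
nz=q[q[:,2]>np.percentile(q[:,2],99)-.002]; print('nose',((nz.max(0)+nz.min(0))/2).round(4))
E
```

```text
clock: 26.18
position: [0.4495, 0.1983, 0.1184]
ee_rot: [0.998, 0.058, -0.0, 0.0]
ft_force: [0.7, -0.6, -1.9]
grip_width: 0.365
clock: 26.3
position: [0.4518, 0.1954, 0.1183]
ee_rot: [0.998, 0.056, -0.0, 0.0]
ft_force: [0.8, -0.4, -0.9]
grip_width: 0.358
[0.45182092 0.19536087 0.11833777]
nose [0.4505 0.196  0.1706]
```

View pics/w5.png

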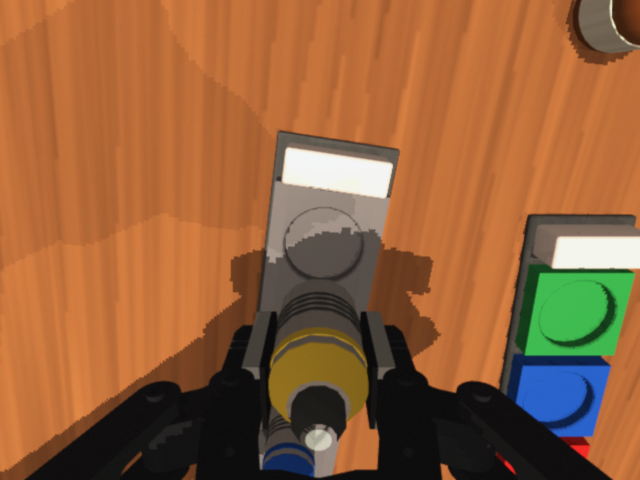

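Yellow is upright over the recess at (322,243), right beside the white block. Lowering.

```bash
python3 -m crank '[[[0.02,0.01,-0.5,0,0,0,25],[0,0,-0.4,0,0,0,25],[0,0,-0.3,0,0,0,25],[0,0,-0.15,0,0,0,25],[0,0,-0.05,0,0,0,25],[0,0,-0.04,0,0,0,25],[0,0,0,0,0,0,25]]]' 45; python3 -m crank '[[[0,0,-0.02,0,0,0,25],[0,0,-0.01,0,0,0,25],[0,0,0,0,0,0,25]]]' 45; python3 -m crank '[[[0,0,-0.015,0,0,0,25],[0,0,0,0,0,0,25]]]' 45
```

```text
clock: 27.22
position: [0.4533, 0.1968, 0.0328]
ee_rot: [0.998, 0.056, 0.0, -0.0]
ft_force: [-0.2, 0.2, -2.1]
grip_width: 0.361
clock: 27.6
position: [0.453, 0.1967, 0.0307]
ee_rot: [0.998, 0.056, 0.0, -0.0]
ft_force: [0.7, 1.3, -2.3]
grip_width: 0.361
clock: 27.85
position: [0.4531, 0.1967, 0.03]
ee_rot: [0.998, 0.056, 0.0, 0.0]
ft_force: [-2.3, -0.9, 4.6]
grip_width: 0.363
```

Contact. Releasing, lifting and withdrawing toward the robot's right at height.

```bash
python3 -m crank '[[[0,0,0,0,0,0,25],[0,0,0,0,0,0,40],[0,0,0,0,0,0,60],[0,0,0,0,0,0,70],[0,0,0,0,0,0,70]]]' 45;  python3 -m crank '[[[0,0,0.3,0,0,0,70],[0,0,0.4,0,0,0,70],[0,0,0.5,0,0,0,70],[0,0,0.5,0,0,0,70],[0,0,0.6,0,0,0,70],[0,0,0.6,0,0,0,70],[0,0,0.3,0,0,0,70]]]' 45; python3 -m crank '[[[0.3,-0.3,0,0,0,0,70],[0.3,-0.7,0,0,0,0,70],[0.2,-0.7,0,0,0,0,70],[0,-0.6,0,0,0,0,70],[0,0,0,0,0,0,70],[0,0,0,0,0,0,70]]]'
python3 - <<'E'
from h import *
from meas import axis_fit
print(manip.get_obs()['position'])
p,d,k,T=shot('side','s6');  cv2.imwrite('pics/s6c.png',cv2.resize(p[150:400,200:450],None,fx=2.4,fy=2.4))
p2,d,k,T=shot('wrist','w6'); shot('top','t6')
P=cloud(d,k,T); P[P[...,2]>.095]=np.nan
for c in [(.453,.196),(.4505,.13),(.448,.063),(.4455,-.003)]:
    try: print([np.round(a,4) for a in axis_fit(P,c,.03)])
    except Exception as e: print(e)
E
```

```text
clock: 28.48
position: [0.453, 0.1967, 0.0297]
ee_rot: [0.998, 0.056, 0.0, -0.0]
ft_force: [-0.2, 0.1, 0.7]
grip_width: 0.816
clock: 29.35
position: [0.4534, 0.1973, 0.2244]
ee_rot: [0.998, 0.056, 0.002, -0.0]
ft_force: [-1.0, -0.1, -0.3]
grip_width: 0.823
clock: 30.1
position: [0.5009, 0.0587, 0.2211]
ee_rot: [0.998, 0.056, -0.0, -0.0]
ft_force: [1.1, 0.7, 0.7]
grip_width: 0.821
[0.50085391 0.05865008 0.22111488]
[np.float64(0.0804), array([0.4521, 0.1908]), np.int64(140), array([0.4519, 0.196 ]), np.int64(290)]
[np.float64(0.0828), array([0.4496, 0.1299]), np.int64(244), array([0.4491, 0.1299]), np.int64(188)]
[np.float64(0.0825), array([0.4469, 0.0631]), np.int64(211), array([0.4468, 0.0626]), np.int64(404)]
[np.float64(0.0825), array([ 0.4445, -0.0036]), np.int64(172), array([ 0.4441, -0.005 ]), np.int64(614)]
```

View pics/w6.png

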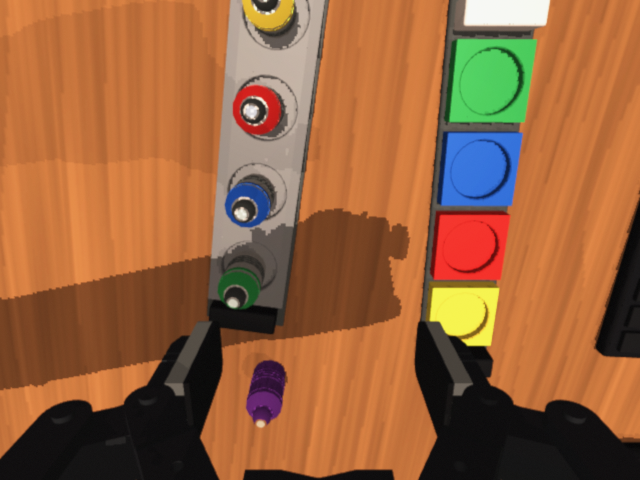

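View pics/t6.png

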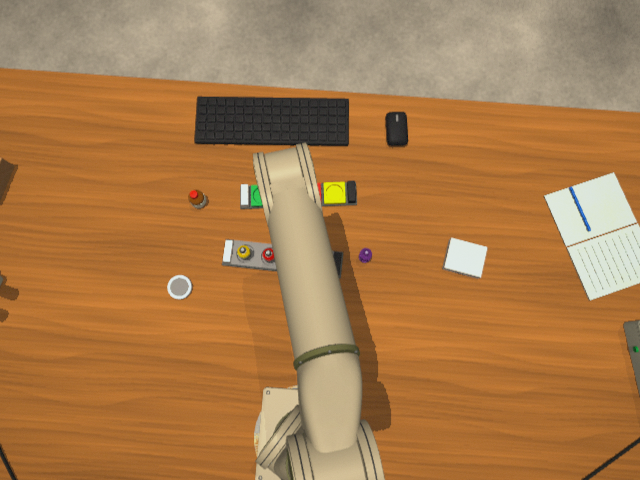

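View pics/s6.png

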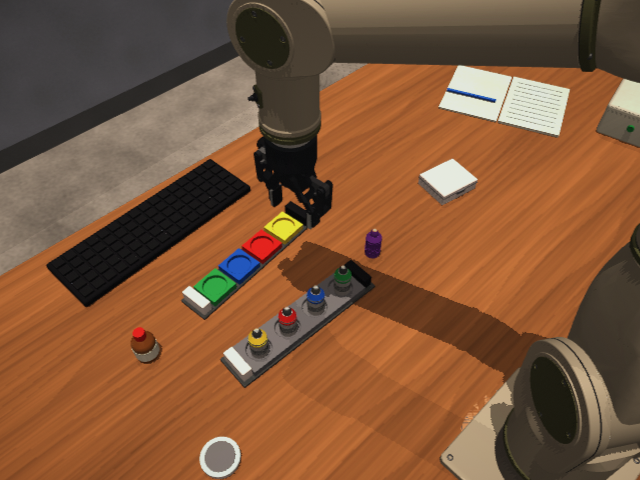

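The order from the tray's white end is yellow, red, blue, green, and the bottle, box, dish and purple piece are at the same pixels as before. Yellow's nose is cut off by the wrist image edge, so I'll recheck its height in the side view.

Run:
```python
from meas import *
p,P=load('s6'); P[P[...,2]>.095]=np.nan
for c in [(.453,.196),(.4505,.13),(.448,.063),(.4455,-.003)]: print([np.round(a,4) for a in axis_fit(P,c,.03)])
print(manip.hand_in())
```

```text
[np.float64(0.0824), array([0.4507, 0.1964]), np.int64(30), array([0.4528, 0.196 ]), np.int64(176)]
[np.float64(0.0821), array([0.4485, 0.1298]), np.int64(29), array([0.4501, 0.1298]), np.int64(165)]
[np.float64(0.0837), array([0.4454, 0.0641]), np.int64(25), array([0.4475, 0.0625]), np.int64(169)]
[np.float64(0.0823), array([ 0.4426, -0.0041]), np.int64(28), array([ 0.445 , -0.0051]), np.int64(174)]
the job is handed in; nothing more can be done
None
```

All four objectives are in the tray in reverse order. From the tray's white end they stand yellow, red, blue, green; in the rack, green stood nearest the white end. I lowered each one until the wrist force showed light floor contact, then released it; the highest reading was about 23 N, on green. The job was handed in at about 30 s.

**Last checks:** In the side view all four stand upright, with tops at 82–84 mm (82 mm expected when seated). Their axes are within about 2 mm of the recess centres. The bottle, slide box, dish and purple look-alike are where they were in the first pictures. The gripper was open and clear at z ≈ 0.22 m.

**One disagreement:** The last wrist view gave a low top for yellow (80.4 mm), because its nose was cut off at the image edge. The side view gave 82.4 mm, as expected.

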